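# Set a drilled plate overhanging the granite riser

### The arm

A 6-joint arm with a two-finger parallel gripper is mounted at the origin on the work surface. World frame = base frame: x ahead of the robot, y to its left, z up, the work surface at z = 0. Lengths are in m, angles in rad, forces in N, time in s.
With the tool pointing down it reaches from about 0.225 to 0.725 m from the base axis. Payload 3.1 kg.
Tool frame: the origin (TCP) lies midway between the tips of the shut fingers; the grasp point (between the pads) lies 19 mm behind it (robot.pinch_z is the distance from the TCP to the grasp point, in m); x points along the fingers, y is the direction in which the jaws open and shut, and the axes are right-handed (so a half turn about x gives the same grasp; the last joint's range is limited). The gripper opens to 85 mm and grips with 20 to 120 N. Pads are 22 mm wide; open, the fingers measure 114 mm over their backs; the gripper's body (76 mm by 85 mm) begins 54 mm behind the grasp point. The pads swing forward as they close: fully open they stand 13 mm farther back than shut.
Start: joints at [1.06, 0.048, 0.099, 1.622, 0, 1.443], TCP at [0.196, 0.487, 0.231] pointing down, gripper open.
Joint ranges: [-2.91, 2.91], [-0.99, 1.94], [-1.21, 1.42], [-2.12, 2.29], [-1.49, 1.47], [-3.14, 3.14]. Speed limits (rad/s): [2.79, 2.79, 3.14, 3.14, 3.14, 3.14].

### API

Orientations are given as a unit quaternion [x, y, z, w].
In Python, from station import robot gives the robot as it stands. The module is installed in compiled form; this text tells all that it offers.
- The arm moves only by the tool step_arm, never from a script. Its argument "deltas" is a list of rows, each a list of 2 entries, a list of its own where there are three numbers: the shift along the tool's x, y, z in cm, then the turn about the tool's x in degrees. In form: [[[x, y, z], spin], ...]. A call has exactly 8 rows; each row is the pose to reach, as a shift and turn from the pose measured when the call began, along the tool's axes at that moment; what a row does not reach only later rows make up. A row lasts 1/10 s, in which the tool goes at most 50 mm and 8.59 degrees, less where a joint would pass 70% of its speed; a pose out of reach is approached as far as the arm can. A call with a gripper value outside its range is refused whole. "claw" is the finger opening in cm, from 0 to 8.54, set as the call begins (left out, the last holds). The fingers move at their own pace and stop on an object; "squeeze" is the grip in N (left out, the last holds). Time passes only in rows, so rows that repeat a pose let the fingers close, or fill a call up. It gives the time, the measured TCP pose, the force and the opening at its end, in the units of the state.
- robot.observe(): the state, without advancing time (a new reading comes with each control period).
- robot.get_image(name): name is "side" or "top"; returns (picture, depth): 384x512x3 uint8, red, green, blue; 384x512 float32, m along the optical axis (not along the pixel's ray), 0 where there is no reading.
- robot.get_calibration(name): a dict with "camera_matrix" (3x3 intrinsics, pixels), "distortion" ([k1, k2, p1, p2, k3] as OpenCV has them; the pictures are not rectified), "rvec" (rotation vector, rad) and "tvec" (3), from world to camera coordinates, as OpenCV has them. Camera axes: x right, y down, z forward; pixel columns grow to the right and rows downward; lengths in m; the calibration is good to about 2 mm. A picture is of the moment at which its call begins. get_calibration takes no time and is no camera call.
- robot.job_done(): hands the job in, once; it reports no verdict.
The state is a dict: "clock": time; "joint_pos": joint angles; "joint_vel": joint speeds; "joint_efforts": joint torques, N m; "position": TCP position; "eef_rot": TCP orientation; "ft_force": force on the tool from outside, world axes, zero at the start; "torque": the same for the moment, N m; "opening": opening from 0.0 (shut) to 1.0 (fully open).
Only numpy, scipy, OpenCV 4.12 (cv2) and the standard library are available. Lean on these libraries where they do the work, as an engineer would, in place of code of your own. Each camera call takes 0.05 s, during which the arm holds its last target.

### The job

Get the thin aluminium plate on the granite riser ready for probing its holes from below: push it flat across the granite until its long side lies flush against the steel fence, then slide it along the fence to the robot's right until its end with the two holes sticks out 30 mm past the end of the riser. Only push the plate, do not lift, tip or carry it, and leave everything else where it is.

Things in the scene. Friction and masses are not known exactly. Their poses are not given: they have to be found in the camera images.
- riser: Fixed grey granite block, 200 (its x) x 300 (its y) x 40 mm high; origin at the centre of its underside, x pointing roughly away from the robot, y roughly to the robot's left. A steel fence 15 mm wide, rising 14 mm above the granite, runs along its whole far side; the fence face that the plate meets is the plane x = +85 mm. The end to overhang is the right-hand one, y = -150 mm.
- riser_edge (a point): Middle of the top edge of the riser's right-hand end (x = 0, y = -150, z = 40 mm in the riser's frame); same axes as the riser.
- plate: Loose aluminium plate on the riser, 95 (its x) x 150 (its y) x 8 mm thick, about 0.3 kg, turned up to 0.2 rad from the fence; origin at the centre of its underside. Two 14 mm through holes side by side, 15 mm from its -y (right-hand) end, the end to stick out. In the riser's frame its centre is at x = 37.5 mm when flush, y = -105 mm at 30 mm overhang.
- plate_end (a point): Middle of the plate's holed end face, half-way up its thickness (75 mm from the plate's centre along its -y).
- ring_gauge: Bystander, leave alone: steel ring, 36 mm outside, 20 mm bore, 22 mm high, lying flat on the riser near its robot-side, right-hand corner, in the way of a plate that is slid to the right before it is against the fence. Origin at its underside.
- plug_gauge: Bystander, leave alone: turned steel plug standing on the table behind the fence, 34 mm foot, 62 mm high. Origin at its underside.
- gauge_block: Bystander, leave alone: upright steel block 35 x 30 x 60 mm on the table behind the fence. Origin at its underside.
- driver: Bystander, leave alone: screwdriver with black handle, 170 mm long, about 30 mm high, lying on the table on the robot's side of the riser. Origin at its underside.
- caliper: Bystander, leave alone: steel caliper with black slide, 200 mm long, 13 mm high, lying on the table to the left. Origin at its underside.
- pendant: Bystander, leave alone: black and white hand controller with a joystick, 180 x 100 x 86 mm, lying on the table to the right. Origin at its underside.
- cleaner: Bystander, leave alone: white bottle, 52 mm across, 130 mm high, standing on the table to the left. Origin at its underside.
Mind the look-alikes: they are no part of the job. Of the things that look like the plate, the smallest one is meant.

How it is judged:
On the way, in this order (a step that is already met when the one before it is completed fails the run):
1. the plate's long side is against the fence (gap at its centre under 6 mm, within 0.08 rad) while its holed end sticks out less than 10 mm (x of plate in the frame of riser above 0.0315 m and angle between the y axis of plate and the y axis of riser, either way round below 0.08 rad and y of plate_end in the frame of riser above -0.16 m), for 0.1 s.
2. the plate sticks out 24 to 36 mm past the riser's right-hand end, flush against the fence (y of plate_end in the frame of riser between -0.186 and -0.174 m and x of plate in the frame of riser above 0.0335 m and angle between the y axis of plate and the y axis of riser, either way round below 0.05 rad), for 0.2 s.
At the end, for the whole second after the job is handed in: The plate lies flat and at rest on the riser, its long side flush against the fence (gap at its centre under 4 mm, parallel within 0.05 rad), its holed end 30 mm past the riser's right-hand end, within 6 mm (all of step 2 and z of plate in the frame of riser between 0.036 and 0.044 m and angle between plate's own z axis and vertical below 0.04 rad and linear speed of plate below 0.01 m/s); the robot touches nothing.
It fails at once if the plate is lifted, tipped or dropped (z of plate in the frame of riser above 0.052 m or z of plate in the frame of riser below 0.03 m or angle between plate's own z axis and vertical above 0.12 rad).
It fails at once if another thing is shifted by more than 15 mm (distance of any of ring_gauge, plug_gauge, gauge_block, driver, caliper, pendant, cleaner from where it was at the start of the episode above 0.015 m).
It also fails if it takes over 72 s, if anything falls off the work surface, if the arm or the gripper's body presses on something with over 40 N, if the wrist force passes 120 N, or if a joint passes its speed limit or range.

## Working session

There is one attempt and no reset: what is moved stays moved. The work goes in short steps, Python scripts to look and compute and a tool call to move; the robot and the scene stay as the last step left them, time stands still between calls to the robot, and variables do not carry over. Pictures are saved under pics/ and viewed, and the job is handed in when it is done.

Besides the shell and the picture viewer there is one more tool, called after ">>>" in YAML: its name, and indented under it one key for each argument. step_arm: Moves the arm, as the interface text tells. Its arguments: {"type":"object","properties":{"deltas":{"type":"array","items":{"type":"array"}},"claw":{"type":"number"},"squeeze":{"type":"number"}},"required":["deltas"]}

```bash
mkdir -p pics; cat > h.py <<'E'
import numpy as np, cv2
from station import robot
def snap(n,tag):
    im,d=robot.get_image(n); cv2.imwrite(f'pics/{tag}.png',cv2.cvtColor(im,cv2.COLOR_RGB2BGR)); np.savez(f'pics/{tag}.npz',d=d,im=im); return im,d
def cal(n):
    c=robot.get_calibration(n); return np.array(c['camera_matrix'],float),np.array(c['distortion'],float),np.array(c['rvec'],float).reshape(3),np.array(c['tvec'],float).reshape(3)
def onz(n,px,z):
    K,D,r,t=cal(n); u=cv2.undistortPoints(np.array(px,float).reshape(-1,1,2),K,D).reshape(-1,2)
    R=cv2.Rodrigues(r)[0]; c=-R.T@t; d=np.c_[u,np.ones(len(u))]@R
    return c+d*((z-c[2])/d[:,2])[:,None]
def cloud(n,d):
    K,D,r,t=cal(n); h,w=d.shape; v,u=np.mgrid[:h,:w]
    p=cv2.undistortPoints(np.stack([u,v],-1).reshape(-1,1,2).astype(float),K,D).reshape(h,w,2)
    P=np.dstack([p,np.ones((h,w))])*d[...,None]; R=cv2.Rodrigues(r)[0]
    return (P-t)@R
def proj(n,P):
    K,D,r,t=cal(n); return cv2.projectPoints(np.array(P,float).reshape(-1,1,3),r,t,K,D)[0].reshape(-1,2)
E
python3 - <<'E'
from h import *
snap('top','t0'); snap('side','s0'); s=robot.observe(); print({k:np.round(v,3) for k,v in s.items()})
E
```

```text
{'clock': np.float64(0.1), 'joint_pos': array([ 1.06 ,  0.049,  0.098,  1.622, -0.   ,  1.443]), 'joint_vel': array([ 0.   , -0.002,  0.005,  0.001,  0.001,  0.   ]), 'joint_efforts': array([ 2.0000e-03, -3.3985e+01,  3.2094e+01,  1.6000e-02, -0.0000e+00,
        0.0000e+00]), 'position': array([0.196, 0.487, 0.23 ]), 'eef_rot': array([ 0.134,  0.694, -0.135,  0.694]), 'ft_force': array([-0.626,  0.647,  0.084]), 'torque': array([ 0.011,  0.073, -0.037]), 'opening': np.float64(1.002)}
```

View pics/t0.png

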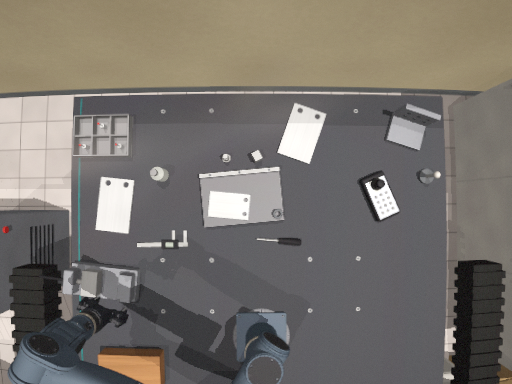

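View pics/s0.png

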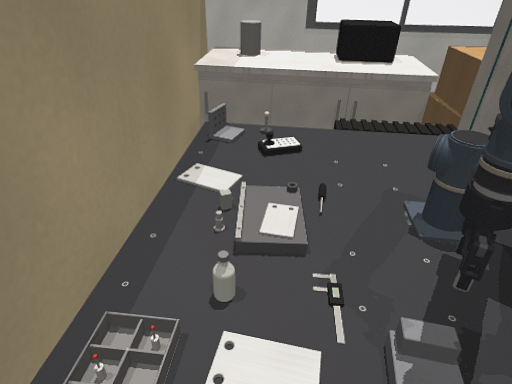

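The top view shows the riser at about (200–284, 168–228), with the fence on its upper edge. The small plate is at about (209–250, 191–220) with its holes at the right, and the ring is at (277, 213). The two bigger plates on the table are look-alikes. Next I'll measure these.

```bash
python3 - <<'E'
from h import *
z=np.load('pics/t0.npz'); im,d=z['im'],z['d']
c=im[155:240,190:295]; cv2.imwrite('pics/t0z.png',cv2.cvtColor(cv2.resize(c,None,fx=7,fy=7,interpolation=cv2.INTER_CUBIC),cv2.COLOR_RGB2BGR))
P=cloud('top',d)
for u,v in [(240,182),(230,205),(210,210),(265,205),(240,172),(300,205),(276,213),(226,157),(256,156)]: print(u,v,np.round(P[v,u],3))
g=cv2.cvtColor(im,cv2.COLOR_RGB2GRAY)
m=(g>150).astype(np.uint8); m[:, :]*=1
n,l,st,ce=cv2.connectedComponentsWithStats(m)
k=l[205,230]; print(st[k])
cs,_=cv2.findContours((l==k).astype(np.uint8),cv2.RETR_EXTERNAL,cv2.CHAIN_APPROX_NONE)
q=onz('top',cs[0].reshape(-1,2),.048)[:,:2].astype(np.float32)
r=cv2.minAreaRect(q);print('plate',r,cv2.boxPoints(r))
# riser
M=((P[...,2]>.03)&(P[...,2]<.07)).astype(np.uint8); n,l,st,ce=cv2.connectedComponentsWithStats(M); k=l[205,265]; print(st[k])
cs,_=cv2.findContours((l==k).astype(np.uint8),cv2.RETR_EXTERNAL,cv2.CHAIN_APPROX_NONE)
q=onz('top',cs[0].reshape(-1,2),.04)[:,:2].astype(np.float32); r=cv2.minAreaRect(q);print('riser',r,cv2.boxPoints(r))
E
```

```text
240 182 [0.594 0.077 0.036]
230 205 [0.508 0.114 0.047]
210 210 [0.49  0.188 0.046]
265 205 [ 0.508 -0.016  0.041]
240 172 [0.631 0.076 0.055]
300 205 [ 0.506 -0.154 -0.001]
276 213 [ 0.477 -0.058  0.037]
226 157 [0.686 0.128 0.06 ]
256 156 [0.689 0.017 0.062]
[ 199  167   85   60 4031]
plate ((0.5398014187812805, 0.07183069735765457), (0.19852705299854279, 0.30044201016426086), 5.04779052734375) [[ 0.4277054   0.21273524]
 [ 0.4541403  -0.08654156]
 [ 0.65189743 -0.06907384]
 [ 0.62546253  0.23020296]]
[ 199  167   85   61 4292]
riser ((0.5393648743629456, 0.07242200523614883), (0.2011772096157074, 0.3012201189994812), 5.108920574188232) [[ 0.42576417  0.21347636]
 [ 0.45258757 -0.08654706]
 [ 0.65296555 -0.06863235]
 [ 0.62614214  0.23139107]]
```

View pics/t0z.png

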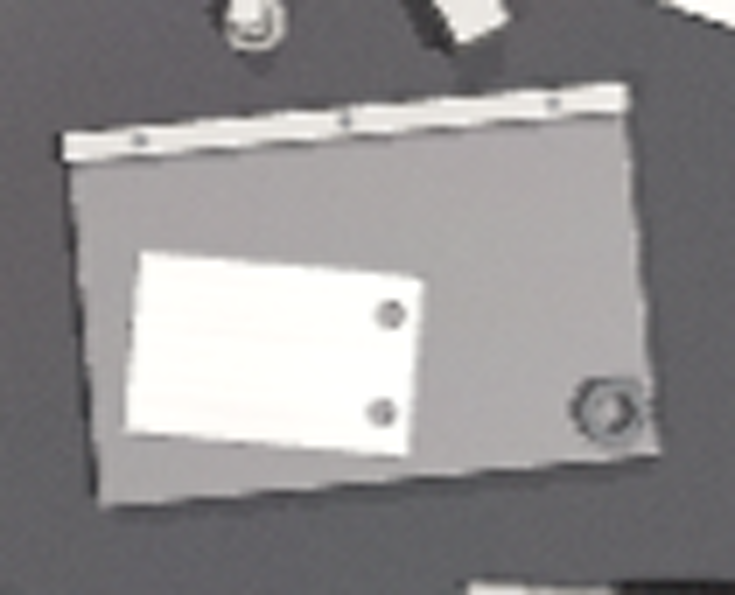

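```bash
cat >> h.py <<'E'
def edge(n,im,A,B,w=.012,k=40):
    """refine 3D edge A-B (same z): returns point offsets normal to AB (in xy, left normal) : (mean mid offset, slope)"""
    g=cv2.GaussianBlur(cv2.cvtColor(im,cv2.COLOR_RGB2GRAY).astype(np.float32),(0,0),.6)
    A=np.array(A,float);B=np.array(B,float);t=(B-A)/np.linalg.norm(B-A);nn=np.array([-t[1],t[0],0])
    s=np.linspace(.08,.92,k);o=np.linspace(-w,w,49)
    P=A+s[:,None,None]*(B-A)+o[None,:,None]*nn
    uv=proj(n,P).reshape(k,49,2).astype(np.float32)
    v=cv2.remap(g,uv[...,0],uv[...,1],cv2.INTER_CUBIC)
    gr=np.abs(np.gradient(v,axis=1)); 
    out=[]
    for r in gr:
        j=r.argmax(); a,b=max(0,j-8),min(49,j+9); out.append((o[a:b]*r[a:b]).sum()/r[a:b].sum())
    out=np.array(out); L=np.linalg.norm(B-A); x=(s-.5)*L
    ok=np.abs(out-np.median(out))<.004
    p=np.polyfit(x[ok],out[ok],1); return p[1],p[0],ok.sum(),np.abs(gr).max(1).mean()
def fitbox(n,im,c,th,edges,it=4,z=.04,w=.012):
    """edges: list of (axis, coordinate, lo, hi, z)"""
    c=np.array(c,float)
    for _ in range(it):
        ex=np.array([np.cos(th),np.sin(th)]);ey=np.array([-np.sin(th),np.cos(th)])
        rows=[];rhs=[];res=[]
        for ax,co,lo,hi,zz in edges:
            f=(lambda s:(c+co*ex+s*ey)) if ax=='x' else (lambda s:(c+s*ex+co*ey))
            off,sl,k,_=edge(n,im,[*f(lo),zz],[*f(hi),zz],w)
            # left normal: for x-edge dir ey -> normal -ex ; y-edge dir ex -> normal ey
            nrm=-ex if ax=='x' else ey
            rows.append([nrm@ex,nrm@ey]);rhs.append(off-0); res.append((ax,co,round(off*1e3,2),round(sl,4),k))
            # account rotation midpoint
        A=np.array(rows); ths=[r[3] for r in res]; wts=[abs(e[3]-e[2]) for e in edges]
        dth=np.average(ths,weights=np.array(wts)**3)
        mid=np.array([(e[2]+e[3])/2 for e in edges]); b=np.array(rhs)
        for i,e in enumerate(edges): b[i]-=dth*mid[i]
        d=np.linalg.lstsq(A,b,rcond=None)[0]; c=c+d[0]*ex+d[1]*ey; th+=dth
    return c,th,res
RE=[('x',-.1,-.15,.15,.04),('y',-.15,-.05,.08,.04),('y',.15,-.1,.08,.04),('x',.085,-.15,.15,.054)]
PE=[('x',-.0475,-.075,.075,.048),('x',.0475,-.075,.075,.048),('y',-.075,-.0475,.0475,.048),('y',.075,-.0475,.0475,.048)]
def inr(c,th,p):
    R=np.array([[np.cos(th),-np.sin(th)],[np.sin(th),np.cos(th)]]); return (np.array(p)-c)@R
E
python3 - <<'E'
from h import *
for n,t in (('top','t0'),('side','s0')):
    im=np.load(f'pics/{t}.npz')['im']
    r=fitbox(n,im,[.539,.072],.088,RE,w=.01); print(n,'riser',r)
    # plate init from zoom px
    px=np.array([[140,252],[423,280],[407,456],[126,431]])/7.+[190,155]-.43
    q=onz('top',px,.048)[:,:2]; 
    p=fitbox(n,im,q.mean(0),-.1,PE,w=.01); print('plate',q.mean(0),p, 'in riser',inr(r[0],r[1],p[0]),p[1]-r[1])
E
```

```text
top riser (array([0.53959492, 0.07187236]), np.float64(0.08905056989472668), [('x', -0.1, np.float64(-0.15), np.float64(0.001), np.int64(40)), ('y', -0.15, np.float64(0.7), np.float64(0.0011), np.int64(40)), ('y', 0.15, np.float64(-0.58), np.float64(0.0013), np.int64(40)), ('x', 0.085, np.float64(0.07), np.float64(-0.0001), np.int64(40))])
plate [0.5075961 0.1186853] (array([0.50835677, 0.11893372]), np.float64(-0.09393952568002602), [('x', -0.0475, np.float64(-0.02), np.float64(0.0016), np.int64(40)), ('x', 0.0475, np.float64(-0.1), np.float64(0.0004), np.int64(40)), ('y', -0.075, np.float64(-0.31), np.float64(0.0004), np.int64(28)), ('y', 0.075, np.float64(0.37), np.float64(0.0065), np.int64(40))]) in riser [-0.02692908  0.04965299] -0.1829900955747527
side riser (array([0.54136038, 0.07605583]), np.float64(0.08736394912057263), [('x', -0.1, np.float64(-0.55), np.float64(0.001), np.int64(38)), ('y', -0.15, np.float64(0.9), np.float64(-0.0157), np.int64(40)), ('y', 0.15, np.float64(-0.86), np.float64(0.0064), np.int64(40)), ('x', 0.085, np.float64(0.56), np.float64(0.0002), np.int64(40))])
plate [0.5075961 0.1186853] (array([0.51069144, 0.12159588]), np.float64(-0.0934120603089282), [('x', -0.0475, np.float64(0.07), np.float64(-0.0032), np.int64(40)), ('x', 0.0475, np.float64(-0.05), np.float64(0.0016), np.int64(40)), ('y', -0.075, np.float64(-0.44), np.float64(0.0057), np.int64(32)), ('y', 0.075, np.float64(0.52), np.float64(-0.0078), np.int64(40))]) in riser [-0.02657847  0.04804232] -0.18077600942950084
```

```bash
cat >> h.py <<'E'
from scipy.spatial.transform import Rotation as Ro
C=np.array([.5403,.0735]);TH=.0885
def w(rx,ry): return C+np.array([np.cos(TH)*rx-np.sin(TH)*ry,np.sin(TH)*rx+np.cos(TH)*ry])
def delta(rx,ry,z):
    s=robot.observe(); R=Ro.from_quat(s['eef_rot']).as_matrix(); p=np.array(s['position'])
    t=np.array([*w(rx,ry),z]); d=R.T@(t-p)*100
    ya=R[:,1]; best=None
    a=np.arctan2(ya[1],ya[0])
    # spin about tool x (down): world yaw change = -spin
    for k in (0,np.pi):
        dy=(TH+np.pi/2+k-a+np.pi)%(2*np.pi)-np.pi
        print('spin option deg',-np.degrees(dy),'j6 now',s['joint_pos'][5])
    rp=inr(C,TH,p[:2]); print('t',s['clock'],'riser xy mm',rp*1e3,'z',p[2]*1e3,'F',np.round(s['ft_force'],1),'open',s['opening'])
    print('delta cm',np.round(d,2),'toolx',R[:,0].round(3),'tooly',R[:,1].round(3))
E
python3 - <<'E'
from h import *
delta(-.125,.05,.15)
print(onz('top',[[190+607/7-.43,155+410/7-.43]],.062), inr(C,TH,onz('top',[[190+607/7-.43,155+410/7-.43]],.062)[:,:2]))
E
```

```text
spin option deg -27.003108697376 j6 now 1.4429759987696886
spin option deg 152.99689130262402 j6 now 1.4429759987696886
t 0.1 riser xy mm [-306.60370092  441.83142784] z 230.23422162032045 F [-0.6  0.6  0.1] open 1.0017550035668992
delta cm [  8.07 -26.65  33.97] toolx [-0.001 -0.002 -1.   ] tooly [ 0.374  0.928 -0.002]
[[ 0.47790861 -0.05689398  0.062     ]] [[-0.07367202 -0.12436925]]
```

>>> step_arm:
  deltas:
    - [[0,-3,4],-4]
    - [[0,-6,8],-8]
    - [[0,-9,12],-12]
    - [[0,-13,16],-16]
    - [[0,-16,20],-20]
    - [[0,-19,24],-24]
    - [[1,-23,29],-27]
    - [[3,-26.6,34],-27]
  claw: 8.54

```text
clock: 0.9
position: [0.3948, 0.1405, 0.2109]
eef_rot: [-0.032, 0.706, 0.031, 0.707]
ft_force: [0.4, 0.2, -0.7]
opening: 0.997
```

```bash
python3 - <<'E'
from h import *
delta(-.130,.05,.07)
E
```

```text
spin option deg 0.03463073738024053 j6 now 0.09355898664270873
spin option deg -179.96536926261976 j6 now 0.09355898664270873
t 0.9 riser xy mm [-139.04011265   79.56708377] z 210.88564225239196 F [ 0.4  0.2 -0.7] open 0.9966414397789037
delta cm [14.09 -2.94  0.88] toolx [ 0.001 -0.001 -1.   ] tooly [-0.089  0.996 -0.001]
```

>>> step_arm:
  deltas:
    - [[0,-2.9,0.9],0]
    - [[2,-2.9,0.9],0]
    - [[4,-2.9,0.9],0]
    - [[7,-2.9,0.9],0]
    - [[10,-2.9,0.9],0]
    - [[12.5,-2.9,0.9],0]
    - [[14.1,-2.9,0.9],0]
    - [[14.1,-2.9,0.9],0]

```text
clock: 1.7
position: [0.4034, 0.1118, 0.0665]
eef_rot: [-0.032, 0.708, 0.031, 0.704]
ft_force: [-0.3, 0.9, 0.0]
opening: 1.0
```

```bash
python3 - <<'E'
from h import *
im,d=snap('side','s1'); cv2.imwrite('pics/s1z.png',cv2.cvtColor(cv2.resize(im[130:270,220:420],None,fx=4,fy=4,interpolation=cv2.INTER_CUBIC),cv2.COLOR_RGB2BGR))
delta(-.130,.05,.0305)
P=cloud('side',d); q=P.reshape(-1,3); rr=inr(C,TH,q[:,:2]); m=(abs(rr[:,0]+.13)<.03)&(abs(rr[:,1]-.05)<.08)&(q[:,2]>.03)&(q[:,2]<.2)
z=np.sort(q[m,2]); print(m.sum(),z[:15]); 
for side in (-1,1):
    k=m&((rr[:,1]-.05)*side>0)&(q[:,2]<.11); print(side,k.sum(),np.percentile(rr[k],[2,50,98],axis=0),np.sort(q[k,2])[:5])
E
```

```text
spin option deg 0.035369482227005325 j6 now 0.02196815622074999
spin option deg -179.96463051777297 j6 now 0.02196815622074999
t 1.75 riser xy mm [-131.566684     50.32936713] z 68.36386376507208 F [0.6 1.  0.3] open 0.997552015749349
delta cm [ 3.79 -0.03  0.17] toolx [-0.003 -0.002 -1.   ] tooly [-0.089  0.996 -0.002]
547 [0.07919065 0.07936858 0.0793858  0.07946849 0.07981338 0.0799604
 0.0808702  0.08211534 0.0836223  0.08406169 0.0849988  0.08523561
 0.08558999 0.08590705 0.08597356]
-1 24 [[-0.13990334  0.00152256]
 [-0.12631056  0.00612366]
 [-0.12261721  0.01069614]] [0.07936858 0.07946849 0.07981338 0.0799604  0.08406169]
1 68 [[-0.14366794  0.09684754]
 [-0.13142046  0.10359219]
 [-0.12244143  0.10787469]] [0.07919065 0.0793858  0.0808702  0.08211534 0.0836223 ]
```

View pics/s1z.png

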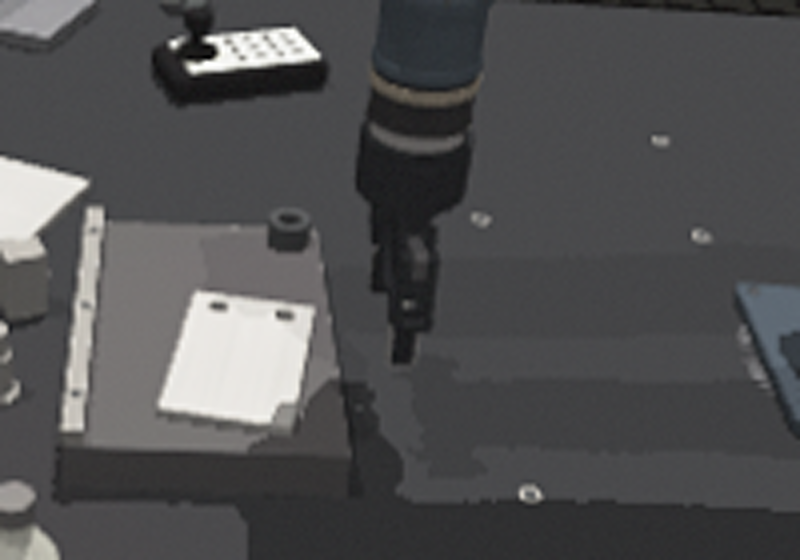

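The side view shows the open hand at (400, 350) in the zoom, clear of the riser and driver. The fingertips read z≈79 mm with the TCP at about 68 mm, which fits the stated 13 mm setback. I'll lower to TCP z≈30.5 mm.

>>> step_arm:
  deltas:
    - [[1,0,0.1],0]
    - [[2,0,0.1],0]
    - [[3,0,0.1],0]
    - [[3.7,0,0.1],0]
    - [[3.7,0,0.1],0]
    - [[3.7,0,0.1],0]
    - [[3.7,0,0.1],0]
    - [[3.7,0,0.1],0]

```text
clock: 2.55
position: [0.4062, 0.1121, 0.0319]
eef_rot: [-0.032, 0.707, 0.031, 0.706]
ft_force: [0.6, 0.7, -0.6]
opening: 0.997
```

```bash
python3 - <<'E'
from h import *
im,d=snap('side','s2')
delta(-.105,.05,.0305)
P=cloud('side',d); q=P.reshape(-1,3); rr=inr(C,TH,q[:,:2]); m=(abs(rr[:,0]+.13)<.02)&(abs(rr[:,1]-.05)<.08)&(q[:,2]>.025)&(q[:,2]<.2)
for side in (-1,1):
    k=m&((rr[:,1]-.05)*side>.03)&(q[:,2]<.08); print(side,k.sum(),np.percentile(rr[k],[2,50,98],axis=0),np.sort(q[k,2])[:6])
E
```

```text
spin option deg 0.03594910072499605 j6 now 0.021772082194575715
spin option deg -179.964050899275 j6 now 0.021772082194575715
t 2.6 riser xy mm [-130.1635574    50.28418385] z 31.87593919357877 F [0.1 0.5 0.4] open 0.9972854937629696
delta cm [ 0.13 -0.03  2.52] toolx [-0.001 -0.002 -1.   ] tooly [-0.089  0.996 -0.001]
-1 23 [[-0.13633481  0.00122425]
 [-0.1229563   0.00713089]
 [-0.11979507  0.01113873]] [0.04599493 0.04819293 0.04930589 0.05065383 0.05096386 0.0518644 ]
1 68 [[-0.14124763  0.0959438 ]
 [-0.12855791  0.10346245]
 [-0.11967785  0.10794682]] [0.04441915 0.04626586 0.04630094 0.04676908 0.0468566  0.0474558 ]
```

>>> step_arm:
  deltas:
    - [[0.15,0,0],0]
    - [[0.15,0,0.4],0]
    - [[0.15,0,0.8],0]
    - [[0.15,0,1.2],0]
    - [[0.15,0,1.6],0]
    - [[0.15,0,2.0],0]
    - [[0.15,0,2.5],0]
    - [[0.15,0,2.5],0]

```text
clock: 3.4
position: [0.4319, 0.1144, 0.0305]
eef_rot: [-0.032, 0.707, 0.031, 0.706]
ft_force: [-0.2, -0.3, -0.1]
opening: 0.999
```

```bash
python3 - <<'E'
from h import *
delta(-.080,.05,.0305)
E
```

```text
spin option deg 0.02874299749956475 j6 now 0.02053369581695838
spin option deg -179.97125700250038 j6 now 0.02053369581695838
t 3.4 riser xy mm [-104.35004419   50.27008484] z 30.451232563071105 F [-0.2 -0.3 -0.1] open 0.9994268263144616
delta cm [-0.01 -0.03  2.43] toolx [-0.001 -0.002 -1.   ] tooly [-0.089  0.996 -0.001]
```

Free above the granite with no contact. Next I'll push 25 mm and look.

>>> step_arm:
  deltas:
    - [[0,0,0.3],0]
    - [[0,0,0.7],0]
    - [[0,0,1.1],0]
    - [[0,0,1.5],0]
    - [[0,0,1.9],0]
    - [[0,0,2.2],0]
    - [[0,0,2.5],0]
    - [[0,0,2.5],0]

```text
clock: 4.2
position: [0.4574, 0.1167, 0.0304]
eef_rot: [-0.032, 0.707, 0.031, 0.706]
ft_force: [-0.9, -0.5, 0.9]
opening: 1.0
```

```bash
python3 - <<'E'
from h import *
im,d=snap('side','s3'); cv2.imwrite('pics/s3z.png',cv2.cvtColor(cv2.resize(im[130:270,220:420],None,fx=4,fy=4,interpolation=cv2.INTER_CUBIC),cv2.COLOR_RGB2BGR))
delta(-.05,.05,.0305)
E
```

```text
spin option deg 0.03965775554609776 j6 now 0.019248073961858698
spin option deg -179.9603422444539 j6 now 0.019248073961858698
t 4.25 riser xy mm [-78.81043791  50.45142292] z 30.434041783037536 F [-0.2 -0.  -0.2] open 1.0014205125746907
delta cm [-0.01 -0.05  2.88] toolx [-0.    -0.001 -1.   ] tooly [-0.089  0.996 -0.001]
```

View pics/s3z.png

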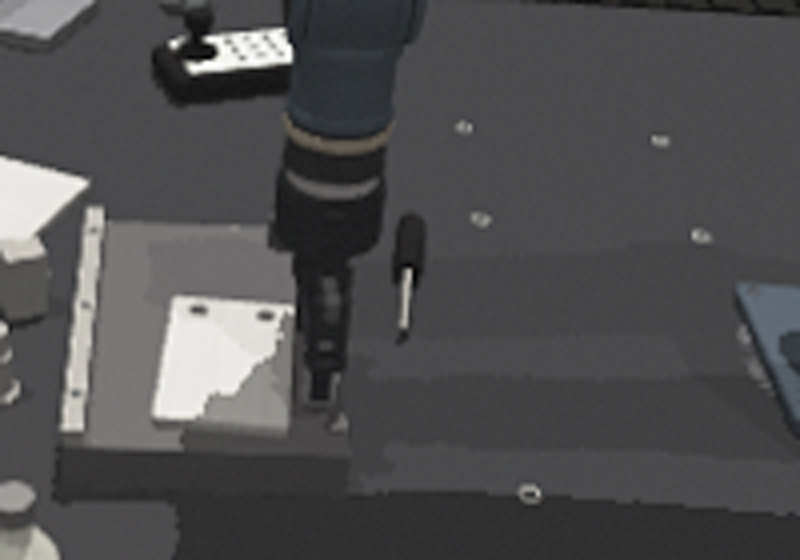

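The plate has turned and moved as planned; it lies at (155–295, 295–430) in the zoom, right in front of the fingers. I'll carry on.

>>> step_arm:
  deltas:
    - [[0,0,0.5],0]
    - [[0,0,1.1],0]
    - [[0,0,1.8],0]
    - [[0,0,2.5],0]
    - [[0,0,3.2],0]
    - [[0,0,3.9],0]
    - [[0,0,4.4],0]
    - [[0,0,4.8],0]

```text
clock: 5.05
position: [0.5056, 0.1211, 0.0304]
eef_rot: [-0.032, 0.707, 0.031, 0.706]
ft_force: [-2.6, -0.8, 1.4]
opening: 1.001
```

```bash
python3 - <<'E'
from h import *
im,d=snap('side','s4'); cv2.imwrite('pics/s4z.png',cv2.cvtColor(cv2.resize(im[130:270,220:420],None,fx=4,fy=4,interpolation=cv2.INTER_CUBIC),cv2.COLOR_RGB2BGR))
delta(-.021,.05,.0305)
E
```

```text
spin option deg 0.04090231144920343 j6 now 0.01737517977656774
spin option deg -179.95909768855077 j6 now 0.01737517977656774
t 5.1 riser xy mm [-29.6541305   50.53121077] z 30.452345025010967 F [ 0.1 -0.1 -0.7] open 1.0004230754723258
delta cm [-0.   -0.05  0.87] toolx [ 0.001 -0.001 -1.   ] tooly [-0.089  0.996 -0.001]
```

View pics/s4z.png

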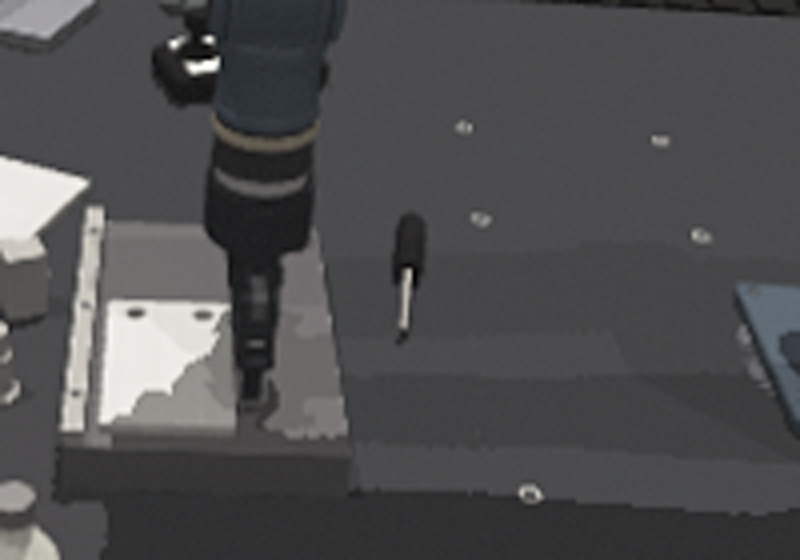

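The plate is now at (100–235, 300–430) in the zoom and parallel, about 9 mm short of the fence. I'll close the gap slowly and watch the force.

>>> step_arm:
  deltas:
    - [[0,0,0.2],0]
    - [[0,0,0.35],0]
    - [[0,0,0.5],0]
    - [[0,0,0.6],0]
    - [[0,0,0.7],0]
    - [[0,0,0.8],0]
    - [[0,0,0.85],0]
    - [[0,0,0.85],0]

```text
clock: 5.9
position: [0.5149, 0.122, 0.0304]
eef_rot: [-0.032, 0.706, 0.031, 0.707]
ft_force: [-1.2, -0.7, -0.5]
opening: 1.003
```

```bash
python3 - <<'E'
from h import *
delta(-.020,.05,.0305)
E
```

```text
spin option deg 0.03967283156856384 j6 now 0.017096219051587324
spin option deg -179.96032716843138 j6 now 0.017096219051587324
t 5.9 riser xy mm [-21.00179934  50.53220008] z 30.444416726497185 F [-1.2 -0.7 -0.5] open 1.0034526095301692
delta cm [-0.01 -0.05  0.1 ] toolx [ 0.001 -0.001 -1.   ] tooly [-0.089  0.996 -0.001]
```

>>> step_arm:
  deltas:
    - [[0,0,0.05],0]
    - [[0,0,0.1],0]
    - [[0,0,0.15],0]
    - [[0,0,0.15],0]
    - [[0,0,0.2],0]
    - [[0,0,0.2],0]
    - [[0,0,0.2],0]
    - [[0,0,0.2],0]

```text
clock: 6.7
position: [0.5161, 0.1221, 0.0304]
eef_rot: [-0.032, 0.707, 0.031, 0.706]
ft_force: [-5.0, -0.3, 2.8]
opening: 1.0
```

```bash
python3 - <<'E'
from h import *
delta(-.020,.05,.0305)
E
```

```text
spin option deg 0.042825228420310245 j6 now 0.01705921380219096
spin option deg -179.9571747715797 j6 now 0.01705921380219096
t 6.7 riser xy mm [-19.81452929  50.5464233 ] z 30.350951250102316 F [-5.  -0.3  2.8] open 1.0001813154626107
delta cm [-0.01 -0.05 -0.02] toolx [-0.001 -0.001 -1.   ] tooly [-0.089  0.996 -0.001]
```

>>> step_arm:
  deltas:
    - [[0,0,0.05],0]
    - [[0,0,0.1],0]
    - [[0,0,0.15],0]
    - [[0,0,0.2],0]
    - [[0,0,0.2],0]
    - [[0,0,0.2],0]
    - [[0,0,0.2],0]
    - [[0,0,0.2],0]

```text
clock: 7.5
position: [0.5162, 0.1221, 0.0303]
eef_rot: [-0.032, 0.708, 0.031, 0.705]
ft_force: [-8.0, -1.4, 5.1]
opening: 1.002
```

```bash
python3 - <<'E'
from h import *
im,d=snap('side','s5'); cv2.imwrite('pics/s5z.png',cv2.cvtColor(cv2.resize(im[160:260,220:320],None,fx=6,fy=6,interpolation=cv2.INTER_CUBIC),cv2.COLOR_RGB2BGR))
delta(-.050,.05,.0305)
E
```

```text
spin option deg 0.045584647884628175 j6 now 0.017034952805422623
spin option deg -179.95441535211538 j6 now 0.017034952805422623
t 7.55 riser xy mm [-19.7896263   50.55927698] z 30.292310276421226 F [-7.8 -1.1  5. ] open 0.9993326689907408
delta cm [-0.01 -0.05 -3.02] toolx [-0.005 -0.001 -1.   ] tooly [-0.089  0.996 -0.001]
```

View pics/s5z.png

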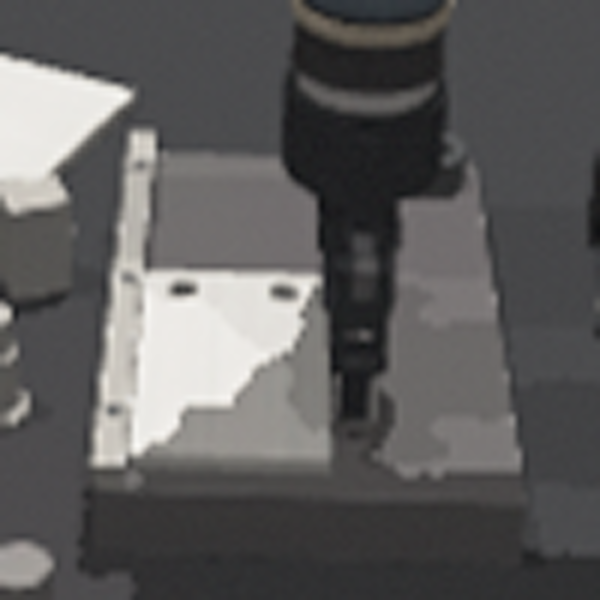

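>>> step_arm:
  deltas:
    - [[0,0,-1],0]
    - [[0,0,-2.5],0]
    - [[-2,0,-3],0]
    - [[-4,0,-3],0]
    - [[-6,0,-3],0]
    - [[-7,1,-3],0]
    - [[-7,3,-3],0]
    - [[-7,6,-3],0]

```text
clock: 8.35
position: [0.4826, 0.1798, 0.1012]
eef_rot: [-0.031, 0.707, 0.03, 0.706]
ft_force: [0.7, -0.3, -0.1]
opening: 1.003
```

```bash
python3 - <<'E'
from h import *
im,d=snap('side','s6'); im2,d2=snap('top','t6')
cv2.imwrite('pics/t6z.png',cv2.cvtColor(cv2.resize(im2[140:250,140:300],None,fx=5,fy=5,interpolation=cv2.INTER_CUBIC),cv2.COLOR_RGB2BGR))
cv2.imwrite('pics/s6z.png',cv2.cvtColor(cv2.resize(im[130:310,180:380],None,fx=3,fy=3,interpolation=cv2.INTER_CUBIC),cv2.COLOR_RGB2BGR))
delta(.034,.17,.10)
P=cloud('top',np.load('pics/t0.npz')['d'])
m=(P[...,2]>.06); m[:150]=0;m[200:]=0;m[:,:140]=0;m[:,180:]=0
q=P[m]; print('cleaner',len(q),np.median(q,0),inr(C,TH,q[:,:2]).min(0)*1e3)
E
```

```text
spin option deg 0.2550065778111478 j6 now 0.13822107326838215
spin option deg -179.74499342218886 j6 now 0.13822107326838215
t 8.45 riser xy mm [-48.97229818 113.86793805] z 100.52334979887038 F [-0.  -0.3 -0.9] open 1.0027167050579398
delta cm [0.04 5.58 8.32] toolx [-0.003  0.001 -1.   ] tooly [-0.093  0.996  0.001]
cleaner 180 [0.6225984  0.37191862 0.09365106] [-15.51070501 -30.35438268]
```

View pics/s6z.png

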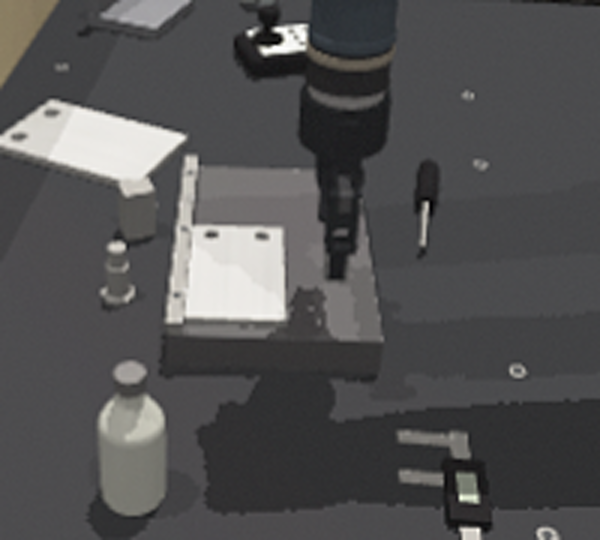

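View pics/t6z.png

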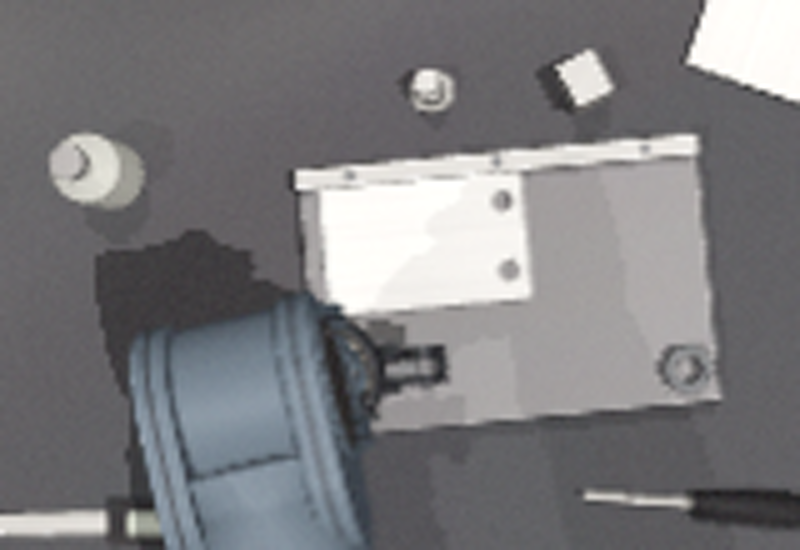

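The plate lies flush along the fence (top zoom, 320–530 × 175–310) with its holed end well inside the riser. I'll fit its pose.

```bash
python3 - <<'E'
from h import *
for n,t in (('top','t6'),('side','s6')):
    im=np.load(f'pics/{t}.npz')['im']
    r=fitbox(n,np.load(f'pics/{n[0]}0.npz')['im'],[.539,.072],.088,RE,w=.01)
    E=[PE[0],PE[2],PE[3]] if n=='side' else [('x',-.0475,-.075,.06,.048),PE[2],PE[3]]
    p=fitbox(n,im,w(.0375,.057),TH,E,w=.012); ci=inr(r[0],r[1],p[0]); print(n,ci*1e3,p[1]-r[1],'end y',ci[1]*1e3-75,p[2])
E
```

```text
top [36.65024281 58.85956569] 0.006288003800671654 end y -16.140434306852434 [('x', -0.0475, np.float64(0.12), np.float64(0.0056), np.int64(39)), ('y', -0.075, np.float64(-0.41), np.float64(0.0032), np.int64(29)), ('y', 0.075, np.float64(0.5), np.float64(-0.0132), np.int64(36))]
side [36.8823963  57.35004313] 0.006128999943723248 end y -17.649956871939615 [('x', -0.0475, np.float64(-0.04), np.float64(-0.0048), np.int64(40)), ('y', -0.075, np.float64(-0.71), np.float64(0.0194), np.int64(33)), ('y', 0.075, np.float64(0.82), np.float64(-0.0012), np.int64(40))]
```

>>> step_arm:
  deltas:
    - [[0,2,0],0.2]
    - [[0,4,1],0.2]
    - [[0,6.1,2],0.2]
    - [[0,6.1,4],0.2]
    - [[0,6.1,6],0.2]
    - [[0,6.1,8.3],0.2]
    - [[1.5,6.1,8.3],0.2]
    - [[2.5,6.1,8.3],0.2]
  claw: 0

```text
clock: 9.25
position: [0.558, 0.2508, 0.0736]
eef_rot: [-0.031, 0.708, 0.032, 0.705]
ft_force: [-0.1, 0.5, -0.3]
opening: 0.001
```

```bash
python3 - <<'E'
from h import *
im,d=snap('side','s7')
delta(.034,.175,.0435)
P=cloud('side',d); q=P.reshape(-1,3); rr=inr(C,TH,q[:,:2]); m=(abs(rr[:,0]-.034)<.05)&(abs(rr[:,1]-.175)<.06)&(q[:,2]>.056)&(q[:,2]<.12)
print(m.sum(),np.percentile(rr[m],[2,50,98],axis=0),np.sort(q[m,2])[:6])
for a in (.07,.08,.09,.1,.11):
    k=m&(abs(q[:,2]-a)<.005); print(a,k.sum(),np.percentile(rr[k],[2,98],axis=0).round(4) if k.sum() else '')
cv2.imwrite('pics/s7z.png',cv2.cvtColor(cv2.resize(im[130:310,180:380],None,fx=3,fy=3,interpolation=cv2.INTER_CUBIC),cv2.COLOR_RGB2BGR))
E
```

```text
spin option deg 0.04607557907796617 j6 now 0.22279409482695045
spin option deg -179.95392442092202 j6 now 0.22279409482695045
t 9.3 riser xy mm [ 31.13104358 174.71255127] z 71.16580973243722 F [-0.8  0.2 -0.5] open 0.0006389026820031604
delta cm [2.76 0.03 0.31] toolx [-0.008 -0.001 -1.   ] tooly [-0.089  0.996  0.   ]
72 [[0.02159577 0.17888991]
 [0.03227661 0.18580218]
 [0.04430585 0.19009748]] [0.07401807 0.07561733 0.07589905 0.0787751  0.07889214 0.07912575]
0.07 1 [[0.0239 0.1787]
 [0.0239 0.1787]]
0.08 17 [[0.0215 0.1797]
 [0.0423 0.1868]]
0.09 28 [[0.0217 0.1806]
 [0.0425 0.1908]]
0.1 24 [[0.022  0.1793]
 [0.0426 0.1895]]
0.11 0
```

View pics/s7z.png

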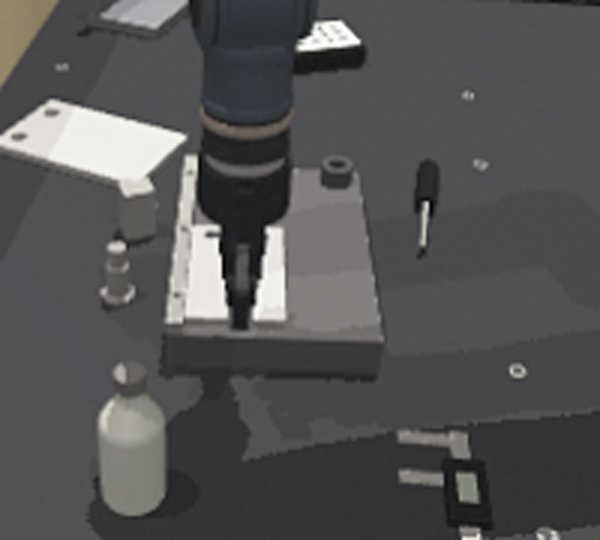

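Shut fingers hang beyond the riser's left end at (240, 325) in the zoom, in line with the plate's middle. I'll lower them.

>>> step_arm:
  deltas:
    - [[0.8,0,0.2],0]
    - [[1.6,0,0.2],0]
    - [[2.2,0,0.2],0]
    - [[2.7,0,0.2],0]
    - [[2.7,0,0.2],0]
    - [[2.7,0,0.2],0]
    - [[2.7,0,0.2],0]
    - [[2.7,0,0.2],0]

```text
clock: 10.1
position: [0.5581, 0.2506, 0.0448]
eef_rot: [-0.032, 0.709, 0.032, 0.704]
ft_force: [0.1, -0.1, -0.2]
opening: -0.0
```

```bash
python3 - <<'E'
from h import *
delta(.034,.145,.0432)
E
```

```text
spin option deg 0.04802959620180914 j6 now 0.22212762898189067
spin option deg -179.95197040379819 j6 now 0.22212762898189067
t 10.1 riser xy mm [ 33.3653056  174.81806377] z 44.800136622636266 F [ 0.1 -0.1 -0.2] open -8.790469698709894e-05
delta cm [ 0.16 -2.98  0.06] toolx [-0.007 -0.    -1.   ] tooly [-0.089  0.996  0.   ]
```

>>> step_arm:
  deltas:
    - [[0.15,-0.3,0],0]
    - [[0.15,-0.8,0],0]
    - [[0.15,-1.3,0],0]
    - [[0.15,-1.8,0],0]
    - [[0.15,-2.3,0],0]
    - [[0.15,-2.6,0],0]
    - [[0.15,-3.0,0],0]
    - [[0.15,-3.0,0],0]

```text
clock: 10.9
position: [0.5608, 0.2201, 0.0433]
eef_rot: [-0.031, 0.709, 0.031, 0.704]
ft_force: [0.6, 0.7, 0.4]
opening: 0.003
```

```bash
python3 - <<'E'
from h import *
delta(.034,.10,.0432)
E
```

```text
spin option deg 0.009962417118654492 j6 now 0.17335992521954136
spin option deg -179.99003758288134 j6 now 0.17335992521954136
t 10.9 riser xy mm [ 33.40576385 144.25791721] z 43.30713290974238 F [0.6 0.7 0.4] open 0.0025332515271782635
delta cm [ 0.01 -4.43  0.06] toolx [-0.007 -0.    -1.   ] tooly [-0.089  0.996  0.   ]
```

>>> step_arm:
  deltas:
    - [[0,-0.4,0.0],0]
    - [[0,-1.0,0.05],0]
    - [[0,-1.7,0.1],0]
    - [[0,-2.4,0.1],0]
    - [[0,-3.1,0.15],0]
    - [[0,-3.8,0.15],0]
    - [[0,-4.5,0.2],0]
    - [[0,-5.0,0.2],0]

```text
clock: 11.7
position: [0.5653, 0.1721, 0.0433]
eef_rot: [-0.03, 0.71, 0.033, 0.702]
ft_force: [-4.7, 6.3, 2.8]
opening: 0.001
```

```bash
python3 - <<'E'
from h import *
im,d=snap('side','s8');
cv2.imwrite('pics/s8z.png',cv2.cvtColor(cv2.resize(im[130:310,180:380],None,fx=3,fy=3,interpolation=cv2.INTER_CUBIC),cv2.COLOR_RGB2BGR))
delta(.034,.05,.0432)
E
```

```text
spin option deg 0.03045955151149601 j6 now 0.08868386595150372
spin option deg -179.96954044848852 j6 now 0.08868386595150372
t 11.75 riser xy mm [33.8086241  94.82255327] z 43.19723449370998 F [-4.2  5.7  3.2] open -0.00020386551116442973
delta cm [-0.02 -4.48  0.02] toolx [-0.011  0.002 -1.   ] tooly [-0.089  0.996  0.003]
```

View pics/s8z.png

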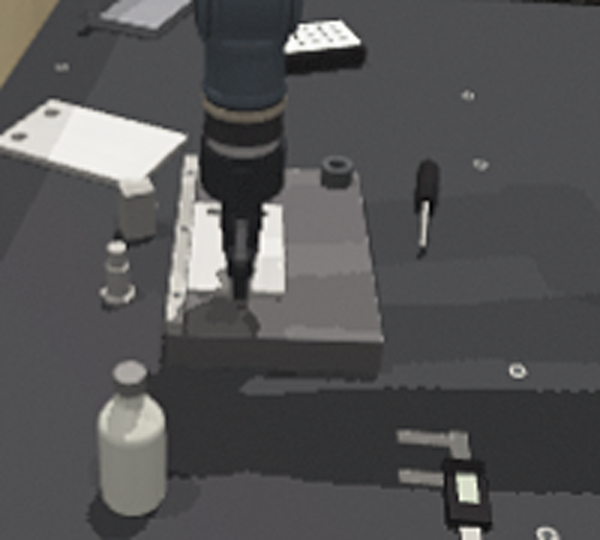

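The plate slides squarely along the fence (zoom 190–285 × 205–290), with a moderate force of about 6 N. I'll continue.

>>> step_arm:
  deltas:
    - [[0,-0.5,0.0],0]
    - [[0,-1.1,0],0]
    - [[0,-1.8,0],0]
    - [[0,-2.5,0],0]
    - [[0,-3.2,0],0]
    - [[0,-3.9,0],0]
    - [[0,-4.5,0],0]
    - [[0,-5.0,0],0]

```text
clock: 12.55
position: [0.5701, 0.1208, 0.0432]
eef_rot: [-0.03, 0.71, 0.033, 0.703]
ft_force: [-1.5, 3.4, 1.9]
opening: -0.001
```

>>> step_arm:
  deltas:
    - [[0,-0.5,0.0],0]
    - [[0,-1.1,0],0]
    - [[0,-1.8,0],0]
    - [[0,-2.4,0],0]
    - [[0,-2.9,0],0]
    - [[0,-3.4,0],0]
    - [[0,-3.8,0],0]
    - [[0,-3.8,0],0]

```text
clock: 13.35
position: [0.5735, 0.0821, 0.0431]
eef_rot: [-0.03, 0.71, 0.032, 0.703]
ft_force: [-0.9, 3.0, 2.5]
opening: 0.002
```

```bash
python3 - <<'E'
from h import *
im,d=snap('side','s9');im2,_=snap('top','t9')
cv2.imwrite('pics/s9z.png',cv2.cvtColor(cv2.resize(im[130:310,180:380],None,fx=3,fy=3,interpolation=cv2.INTER_CUBIC),cv2.COLOR_RGB2BGR))
cv2.imwrite('pics/t9z.png',cv2.cvtColor(cv2.resize(im2[140:250,180:310],None,fx=5,fy=5,interpolation=cv2.INTER_CUBIC),cv2.COLOR_RGB2BGR))
delta(.034,-.015,.0432)
E
```

```text
spin option deg -0.005502384283089545 j6 now -0.06286627960163724
spin option deg 179.9944976157169 j6 now -0.06286627960163724
t 13.45 riser xy mm [33.96823279  5.64879758] z 43.06065504504754 F [-1.7  2.5  1.7] open -0.00442534973778551
delta cm [-0.02 -2.06  0.  ] toolx [-0.01   0.001 -1.   ] tooly [-0.088  0.996  0.002]
```

View pics/s9z.png

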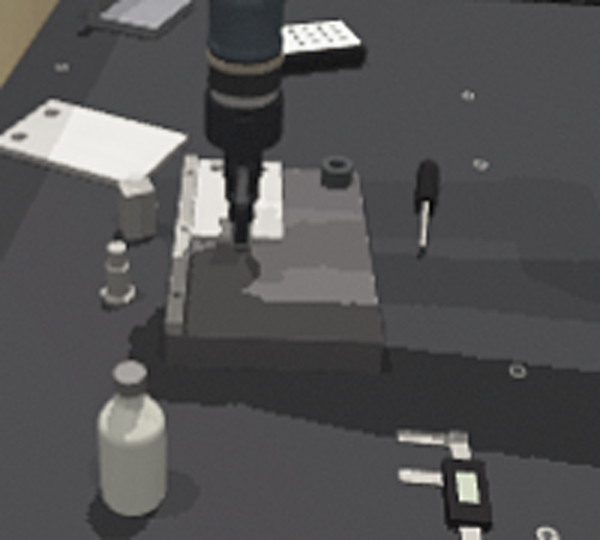

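View pics/t9z.png

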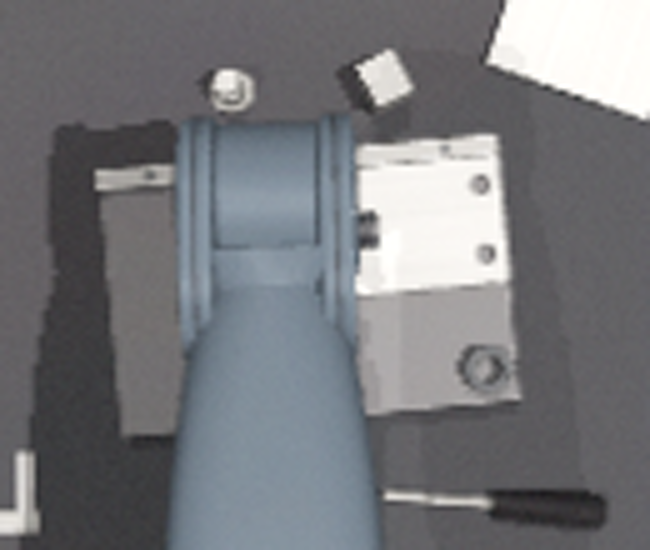

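```bash
cat > meas.py <<'E'
import sys
from h import *
tag,y0=sys.argv[1],float(sys.argv[2])
for n in ('top','side'):
    im=np.load(f'pics/{n[0]}{tag}.npz')['im']
    r=fitbox(n,np.load(f'pics/{n[0]}0.npz')['im'],[.539,.072],.088,RE,w=.01)
    E=[('x',-.0475,-.075,.0,.048),PE[2]] if n=='top' else [PE[0],PE[3],PE[2]]
    if len(sys.argv)>3: E=[PE[0],PE[2],PE[3]]
    p=fitbox(n,im,w(.0375,y0),TH,E,w=.010,it=6); ci=inr(r[0],r[1],p[0]); print(n,ci*1e3,p[1]-r[1],'end y',ci[1]*1e3-75,[x[2:] for x in p[2]])
E
python3 meas.py 9 -.079
```

```text
top [ 37.21404654 -74.96657565] -0.006124177477294587 end y -149.96657564931053 [(np.float64(-0.01), np.float64(0.0048), np.int64(40)), (np.float64(-0.06), np.float64(-0.0049), np.int64(40))]
side [ 36.97438506 -74.82782251] -0.006850709275786557 end y -149.82782251096216 [(np.float64(0.02), np.float64(0.0053), np.int64(40)), (np.float64(1.23), np.float64(-0.0222), np.int64(27)), (np.float64(-0.82), np.float64(-0.0027), np.int64(29))]
```

The plate's end is level with the riser's end in both views (−150 mm), so 30 mm remain. I'll push 27 mm and measure again.

>>> step_arm:
  deltas:
    - [[0,-0.4,0.0],0]
    - [[0,-0.9,0.03],0]
    - [[0,-1.4,0.05],0]
    - [[0,-1.8,0.08],0]
    - [[0,-2.2,0.1],0]
    - [[0,-2.5,0.1],0]
    - [[0,-2.7,0.1],0]
    - [[0,-2.7,0.1],0]

```text
clock: 14.25
position: [0.5759, 0.0563, 0.043]
eef_rot: [-0.03, 0.711, 0.033, 0.702]
ft_force: [-3.8, 6.2, 4.2]
opening: 0.001
```

```bash
python3 - <<'E'
from h import *
im,d=snap('side','s10');im2,_=snap('top','t10')
cv2.imwrite('pics/t10z.png',cv2.cvtColor(cv2.resize(im2[140:250,180:310],None,fx=5,fy=5,interpolation=cv2.INTER_CUBIC),cv2.COLOR_RGB2BGR))
delta(.034,-.0243,.0432)
E
python3 meas.py 10 -.102
```

```text
spin option deg 0.03072665054276029 j6 now -0.10939510663381177
spin option deg -179.9692733494572 j6 now -0.10939510663381177
t 14.35 riser xy mm [ 33.96852755 -20.30362064] z 43.01734324815083 F [-3.5  6.4  4.8] open -0.002233963071807947
delta cm [-0.02 -0.4   0.  ] toolx [-0.013  0.004 -1.   ] tooly [-0.089  0.996  0.005]
top [  37.1576669  -100.65324435] -0.007523669367073771 end y -175.65324434786214 [(np.float64(-0.13), np.float64(-0.0087), np.int64(40)), (np.float64(-0.3), np.float64(0.0019), np.int64(34))]
side [  36.83830056 -101.65068108] -0.008057551458604956 end y -176.65068108418035 [(np.float64(-0.02), np.float64(0.0042), np.int64(40)), (np.float64(0.39), np.float64(-0.0192), np.int64(28)), (np.float64(-0.61), np.float64(0.0022), np.int64(29))]
```

View pics/t10z.png

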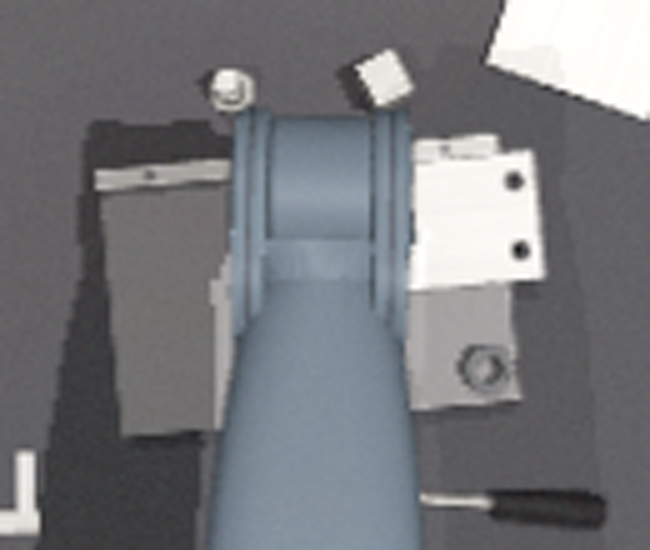

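Both views put the end at −176 mm, and the holes at (514, 180) and (521, 250) now show dark beyond the riser. About 4 mm to go.

>>> step_arm:
  deltas:
    - [[0,-0.1,0.0],0]
    - [[0,-0.2,0],0]
    - [[0,-0.3,0],0]
    - [[0,-0.4,0],0]
    - [[0,-0.4,0],0]
    - [[0,-0.4,0],0]
    - [[0,-0.4,0],0]
    - [[0,-0.4,0],0]

```text
clock: 15.15
position: [0.5763, 0.0522, 0.043]
eef_rot: [-0.03, 0.711, 0.033, 0.702]
ft_force: [-2.5, 4.2, 3.3]
opening: 0.002
```

```bash
python3 - <<'E'
from h import *
delta(.034,.05,.0432)
E
```

```text
spin option deg 0.02952646187644278 j6 now -0.11631552506038399
spin option deg -179.97047353812354 j6 now -0.11631552506038399
t 15.15 riser xy mm [ 33.96676709 -24.4371947 ] z 43.04719206927965 F [-2.5  4.2  3.3] open 0.0015801505445587165
delta cm [0.02 7.44 0.01] toolx [-0.013  0.003 -1.   ] tooly [-0.089  0.996  0.004]
```

Now I'll back away to the left, then raise and move clear to check.

>>> step_arm:
  deltas:
    - [[0,0.5,0.0],0]
    - [[0,1.5,0],0]
    - [[0,3,0],0]
    - [[-2,5,0],0]
    - [[-5,7,-1],0]
    - [[-8,10,-3],0]
    - [[-10,13,-6],0]
    - [[-12,16,-9],0]

```text
clock: 15.95
position: [0.4732, 0.2046, 0.166]
eef_rot: [-0.03, 0.71, 0.033, 0.703]
ft_force: [0.9, 1.0, 0.9]
opening: 0.004
```

>>> step_arm:
  deltas:
    - [[-1,3,-2],0]
    - [[-2,5,-5],0]
    - [[-3,8,-8],0]
    - [[-3,11,-10],0]
    - [[-3,13,-12],0]
    - [[-3,15,-14],0]
    - [[-3,15,-14],0]
    - [[-3,15,-14],0]

```text
clock: 16.75
position: [0.3202, 0.3421, 0.1981]
eef_rot: [-0.031, 0.71, 0.033, 0.703]
ft_force: [0.1, 0.4, -0.2]
opening: -0.004
```

```bash
python3 - <<'E'
from h import *
im,d=snap('side','s11');im2,d2=snap('top','t11')
cv2.imwrite('pics/t11.png',cv2.cvtColor(cv2.resize(im2[140:250,180:310],None,fx=5,fy=5,interpolation=cv2.INTER_CUBIC),cv2.COLOR_RGB2BGR))
delta(.034,.05,.0432)
K=np.load('pics/t0.npz')['im'].astype(int); df=np.abs(K-im2.astype(int)).max(2)>60; df[:, :140]=0; print('diff px',df.sum())
P=cloud('top',d2); rr=inr(C,TH,P[...,:2].reshape(-1,2)); m=(abs(rr[:,0]-.037)<.035)&(abs(rr[:,1]+.1)<.06); print('plate z',np.median(P.reshape(-1,3)[m,2]))
E
python3 meas.py 11 -.105 full
```

```text
spin option deg 0.02028711595639669 j6 now 0.5780798289996484
spin option deg -179.9797128840436 j6 now 0.5780798289996484
t 16.85 riser xy mm [-194.70700298  286.18233454] z 197.9952378122663 F [ 0.6  0.1 -1.1] open 0.0021340222269072475
delta cm [ 15.16 -23.68  23.02] toolx [-0.011  0.003 -1.   ] tooly [-0.089  0.996  0.003]
diff px 3546
plate z 0.04695534907629256
top [  36.82280423 -104.31176004] -0.0022414289742492405 end y -179.31176003828858 [(np.float64(0.08), np.float64(-0.0006), np.int64(40)), (np.float64(-0.42), np.float64(0.0062), np.int64(34)), (np.float64(0.66), np.float64(-0.0013), np.int64(40))]
side [  36.73394742 -104.88324218] 0.004553028628825659 end y -179.88324218191707 [(np.float64(-0.0), np.float64(-0.0082), np.int64(40)), (np.float64(-1.13), np.float64(0.0036), np.int64(40)), (np.float64(1.25), np.float64(0.0389), np.int64(40))]
```

View pics/t11.png

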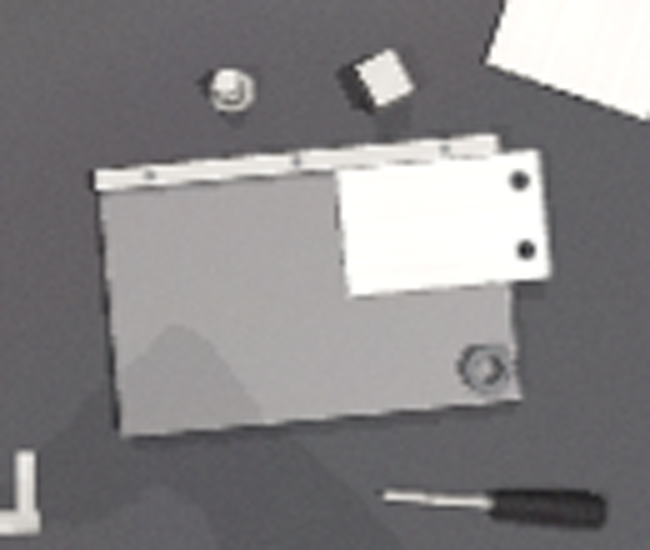

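View pics/s11.png

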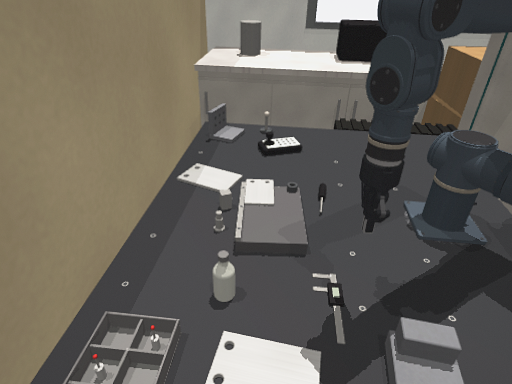

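The plate lies flush against the fence (top zoom 340–550 × 150–295). Both holes are clear of the riser's end, the bystanders are where they were, and the arm is clear. I'll hand it in.

```bash
python3 -c "
from station import robot
print(robot.job_done())"
```

```text
the job is handed in; nothing more can be done
None
```

The plate is in place and the job is handed in at about 17 s of the 72 s; the hand-in gave no verdict. I pushed the plate against the fence with both open fingers, which also squared it. Then I slid it right with the shut fingers against its left end, and backed the arm clear.

| Check after the arm backed off | Top view | Side view | Target |
|---|---|---|---|
| Overhang past the riser's end | 29.3 mm | 29.9 mm | 30 ± 6 mm |
| Plate centre, x in the riser's frame | 36.8 mm | 36.7 mm | above 33.5 mm (37.5 mm when flush) |
| Angle to the fence | −0.002 rad | +0.005 rad | within 0.05 rad |

- **Lying flat:** the plate's top reads 47 mm (48 mm nominal, top view only).
- **Forces:** the highest wrist force I read was about 10 N, well below the limits.
- **Bystanders:** none looked shifted in the last pictures, but I checked this by eye and did not measure each one. A crude before/after picture difference gave no verdict on them, because the plate and shadows had moved.
- **Disagreements:** the two views differed by up to about 1.5 mm along the riser during the job. One short-edge fit in the side view was poor (slope 0.04), though the long edge there fitted well.

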